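# Put the woofer tray away and draw out the tweeter tray

## Task

First push the woofer tray (blue lip) fully home with a fingertip; then hook a fingertip behind the orange lip of the tweeter tray and draw it out along its rails until it meets its stop. Do not pinch a lip between the fingers, do not touch the two loudspeaker drivers, which must stay seated in their trays, and leave the screw jar, screwdriver and ring magnet alone.

Things in the scene. Friction and masses are not known exactly. Their poses are not given: they have to be found in the camera images.
- tweeter_case: Fixed low grey case with a clear acrylic cover, holding the tweeter tray: 180 mm deep (its x), 170 mm wide (its y), 80 mm high. Origin: centre of its underside, on the bench. Its open front is at its own x = -90 mm and the tray slides out of it along its own -x, roughly towards the robot (the case may be turned up to 0.2 rad). The tweeter and woofer cases stand side by side in either order.
- tweeter_tray (a joint): How far the tweeter tray is drawn out, m: 0 = home (shut), 0.13 = fully out at its stop. The aluminium tray slides along the case's -x, stays where it is left, and takes about 3 N to move. It starts shut. Its floor is 130 mm wide with its upper face 18 mm above the bench, and always stands out at least 55 mm in front of the case; an upright lip closes its front end.
- tweeter_lip: The orange upright lip across the front end of the tweeter tray: 130 mm wide (y), 5 mm thick (x), from 12 to 62 mm above the bench. Origin: centre of its lower edge; axes parallel to the case's. Its front face (own x = -2.5 mm) looks to the robot.
- tweeter_strip: Orange pull strip, 4 mm thick, 126 mm wide, lining the back of the orange lip, from 18 to 62 mm above the bench. Origin: centre of its lower edge. Between it and the case front is an open slot down to the tray floor, 46 mm deep when the tray is home, wider as it comes out.
- tweeter_pull (a point): Point at the middle of the top edge of the pull strip's rear face, behind the orange lip of the tweeter tray, 62 mm above the bench; 6 mm behind the lip's origin and 8.5 mm behind the lip's front face. It travels with the tray; axes parallel to the case's.
- woofer_case: Fixed low grey case with a clear acrylic cover, holding the woofer tray: 180 mm deep (its x), 170 mm wide (its y), 80 mm high. Origin: centre of its underside, on the bench. Its open front is at its own x = -90 mm and the tray slides out of it along its own -x, roughly towards the robot (the case may be turned up to 0.2 rad). The woofer and tweeter cases stand side by side in either order.
- woofer_tray (a joint): How far the woofer tray is drawn out, m: 0 = home (shut), 0.13 = fully out at its stop. The aluminium tray slides along the case's -x, stays where it is left, and takes about 3 N to move. It starts standing 50 to 110 mm out. Its floor is 130 mm wide with its upper face 18 mm above the bench, and always stands out at least 55 mm in front of the case; an upright lip closes its front end.
- woofer_lip: The blue upright lip across the front end of the woofer tray: 130 mm wide (y), 5 mm thick (x), from 12 to 62 mm above the bench. Origin: centre of its lower edge; axes parallel to the case's. Its front face (own x = -2.5 mm) looks to the robot.
- woofer_strip: Blue pull strip, 4 mm thick, 126 mm wide, lining the back of the blue lip, from 18 to 62 mm above the bench. Origin: centre of its lower edge. Between it and the case front is an open slot down to the tray floor, 46 mm deep when the tray is home, wider as it comes out.
- woofer_pull (a point): Point at the middle of the top edge of the pull strip's rear face, behind the blue lip of the woofer tray, 62 mm above the bench; 6 mm behind the lip's origin and 8.5 mm behind the lip's front face. It travels with the tray; axes parallel to the case's.
- tweeter: Loose tweeter with a silver dome in a black round flange, 70 mm across, 31 mm high, about 150 g. It lies dome up in a round hole (54 mm) in the grey foam of its tray and rides along with it, its top 53 mm above the bench. Origin: centre of its underside; z up.
- tweeter_seat (a point): Where the tweeter's origin lies when seated in its foam: a point on the tray, on the axis of the foam's hole, 22 mm above the bench; at the middle of the case when the tray is home; travels with the tray.
- woofer: Black woofer, 112 mm across, 15 mm high, screwed onto the grey foam of its tray, its top 55 mm above the bench. Origin: centre of its underside, 142 mm behind the blue lip.
- screw_jar: Bystander: small upright jar with a black cap, 50 mm across, 60 mm high. Origin: centre of its underside.
- screwdriver: Bystander: red-handled screwdriver, 180 mm long, lying on the bench along its own x.
- magnet: Bystander: dark ring magnet, 72 mm across, 15 mm high, lying flat beside the cases. Origin: centre of its underside.

How it is judged:
By the outcome, as a careful person would: the job done as asked, in the order asked, and still so for the second after the job is handed in, with the robot touching nothing.
It also fails if it takes over 51 s, if anything falls off the work surface, if the arm or the gripper's body presses on something with over 40 N, if the wrist force passes 120 N, or if a joint passes its speed limit or range.

## Robot

A 6-joint arm with a two-finger parallel gripper is mounted at the origin on the work surface. World frame = base frame: x ahead of the robot, y to its left, z up, the work surface at z = 0. Lengths are in m, angles in rad, forces in N, time in s.
With the tool pointing down it reaches from about 0.4 to 0.825 m from the base axis. Payload 7 kg.
Tool frame: the origin (TCP) lies midway between the tips of the shut fingers; the grasp point (between the pads) lies 19 mm behind it; z points along the fingers, x is the direction in which the jaws open and shut, and the axes are right-handed (so a half turn about z gives the same grasp; the last joint's range is limited). The gripper opens to 88 mm and grips with 3 to 60 N. Pads are 19 mm wide; open, the fingers measure 130 mm over their backs; the gripper's body (78 mm by 193 mm) begins 47 mm behind the grasp point.
Start: joints at [-1.046, 0.359, 0.012, 0, -1.224, -0.288], TCP at [0.158, -0.656, 0.227] pointing down, gripper open.
Joint ranges: [-3.07, 3.07], [-1.43, 2.12], [-1.02, 1.25], [-3.03, 1.67], [-3.05, -0], [-3.03, 3.03]. Speed limits (rad/s): [2.39, 2.39, 3.01, 3.14, 3.14, 3.14].

## Interface

Orientations are given as [roll, pitch, yaw] about the fixed x, y, z axes, in that order (R = Rz(yaw) Ry(pitch) Rx(roll)).
In Python, from station import arm, grab_frame, camera_params gives the robot as it stands.
- The arm moves only by the shell command python3 -m handwheel 'ROWS' [FORCE]. ROWS is JSON, a list that holds one entry, the list of rows, each a list of 5 numbers: the finger opening in m, from 0 to 0.0876, then the shift along the tool's x, y, z in m, then the turn about the tool's z in degrees. A call has 1 to 20 rows; each row is the pose to reach, as a shift and turn from the pose measured when the call began, along the tool's axes at that moment; what a row does not reach only later rows make up. A row lasts 1/12 s, in which the tool goes at most 41.7 mm and 7.16 degrees, less where a joint would pass 70% of its speed; a pose out of reach is approached as far as the arm can. A call with a gripper value outside its range is refused whole. The fingers move at their own pace and stop on an object; FORCE is the grip in N (left out, the last holds). Time passes only in rows, so rows that repeat a pose let the fingers close. It gives the time, the measured TCP pose, the force and the opening at its end, in the units of the state.
- arm.get_state(): the state, without advancing time (a new reading comes with each control period).
- grab_frame(name): name is "side" or "top" or "wrist"; returns the picture (400x640x3 uint8, blue, green, red); there is no depth.
- camera_params(name): a dict with "intrinsics" (3x3 intrinsics, pixels), "k1" (the pictures are not rectified: a ray, as slopes to the right and down, at radius r is drawn at 1 + k1 r^2 times it, then the intrinsics apply), "R" (3x3) and "t" (3): a world point X has camera coordinates R X + t; the wrist camera has in their place "tool_from_camera" (4x4, takes a point from camera to tool coordinates, whose origin is the TCP and whose axes are the tool frame's). Camera axes: x right, y down, z forward; pixel columns grow to the right and rows downward; lengths in m; the calibration is good to about 2 mm. A picture is of the moment at which its call begins: read the wrist's pose just before it. camera_params takes no time and is no camera call.
- arm.job_done(): hands the job in, once; it reports no verdict.
The state is a dict: "t": time; "q": joint angles; "qd": joint speeds; "joint_efforts": joint torques, N m; "eef_pos": TCP position; "ee_rot": TCP orientation; "force": force on the tool from outside, world axes, zero at the start; "moment": the same for the moment, N m; "width": finger opening in m.
Only numpy, scipy, OpenCV 4.12 (cv2) and the standard library are available. Lean on these libraries where they do the work, as an engineer would, in place of code of your own. Each camera call takes 0.05 s, during which the arm holds its last target.

## Working session

There is one attempt and no reset: what is moved stays moved. The work goes in short steps, Python scripts to look and compute and a shell command to move; the robot and the scene stay as the last step left them, time stands still between calls to the robot, and variables do not carry over. Pictures are saved under pics/ and viewed, and the job is handed in when it is done.

```bash
mkdir -p pics; ls
python3 - <<'E'
from station import arm, grab_frame, camera_params
import cv2
s=arm.get_state(); print(s)
for n in("top","side"):
    cv2.imwrite(f"pics/{n}0.png",grab_frame(n)); print(n,camera_params(n))
print(camera_params("wrist"))
E
```

```text
pics
{'t': 0.0, 'q': array([-1.04590045e+00,  3.59385397e-01,  1.10837200e-02, -3.58984331e-04,
       -1.22409224e+00, -2.88062375e-01]), 'qd': array([-0.00231965,  0.00012965,  0.00047625,  0.00051233,  0.00052362,
        0.00166355]), 'joint_efforts': array([-9.62744116e-05, -5.82723212e+01,  2.93048126e+01,  6.99700847e+00,
        6.94215763e-03, -1.88081517e-04]), 'eef_pos': array([ 0.15821612, -0.65570502,  0.22563287]), 'ee_rot': array([-3.14146231e+00, -1.62764253e-03,  1.80750747e+00]), 'force': array([-0.33026202, -0.16571872,  0.11832838]), 'moment': array([-0.00775478,  0.03951605, -0.02518979]), 'width': 0.08743964060149054}
top {'intrinsics': array([[433.46712905,   0.        , 325.80330999],
       [  0.        , 433.46712905, 194.94247975],
       [  0.        ,   0.        ,   1.        ]]), 'k1': -0.062278423966479, 'R': array([[-0.02818312, -0.99948407, -0.015405  ],
       [-0.98409743,  0.03044653, -0.17500076],
       [ 0.1753795 ,  0.01022796, -0.98444777]]), 't': array([0.01206191, 0.62625417, 1.20967971])}
side {'intrinsics': array([[389.91089599,   0.     
[... 212 characters left out ...]
[-0.19656035,  0.74304147, -0.63972916],
       [ 0.17506073, -0.61537817, -0.76854632]]), 't': array([0.59829453, 0.15995188, 1.05327927])}
{'intrinsics': array([[333.25833971,   0.        , 318.96986052],
       [  0.        , 333.25833971, 196.08045537],
       [  0.        ,   0.        ,   1.        ]]), 'k1': -0.04020148754118733, 'tool_from_camera': array([[ 9.99999743e-01, -6.63391004e-04,  2.71991620e-04,
         7.03236297e-04],
       [ 5.51463252e-04,  9.54086861e-01,  2.99529560e-01,
        -8.11906106e-02],
       [-4.58208847e-04, -2.99529333e-01,  9.54086982e-01,
        -1.58367611e-01],
       [ 0.00000000e+00,  0.00000000e+00,  0.00000000e+00,
         1.00000000e+00]])}
```

View pics/top0.png

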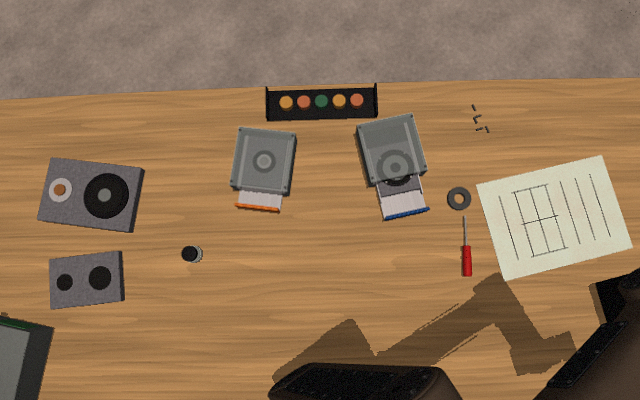

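View pics/side0.png

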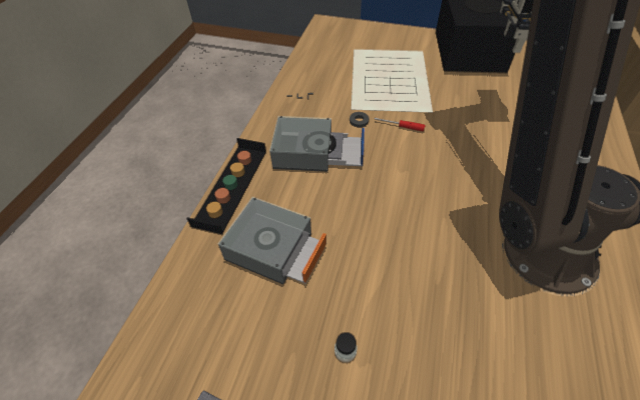

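```bash
cat > h.py <<'E'
from station import arm, grab_frame, camera_params
import cv2, numpy as np
def ray(cam,px):
    p=camera_params(cam);K=p["intrinsics"];d=np.array([(px[0]-K[0,2])/K[0,0],(px[1]-K[1,2])/K[1,1]])
    u=d.copy()
    for _ in range(20): u=d/(1+p["k1"]*(u@u))
    v=np.r_[u,1.]
    if cam=="wrist":
        s=arm.get_state();from_=p["tool_from_camera"]
        from scipy.spatial.transform import Rotation as Ro
        R=Ro.from_euler("xyz",s["ee_rot"]).as_matrix()
        return R@from_[:3,3]+s["eef_pos"], R@from_[:3,:3]@v
    return -p["R"].T@p["t"], p["R"].T@v
def onz(cam,px,z):
    o,d=ray(cam,px); return o+d*(z-o[2])/d[2]
def proj(cam,X):
    p=camera_params(cam);c=p["R"]@np.array(X)+p["t"];u=c[:2]/c[2];u=u*(1+p["k1"]*(u@u));K=p["intrinsics"]
    return np.array([K[0,0]*u[0]+K[0,2],K[1,1]*u[1]+K[1,2]])
def mask(im,col):
    h=cv2.cvtColor(im,cv2.COLOR_BGR2HSV)
    lo,hi=((5,150,110),(16,255,255)) if col=="orange" else ((100,120,60),(125,255,255))
    m=cv2.inRange(h,lo,hi)
    return m
E
python3 - <<'E'
from h import *
for n in("top","side"):
    im=cv2.imread(f"pics/{n}0.png")
    print(n,'cam',ray(n,(320,200))[0])
    for c in("orange","blue"):
        m=mask(im,c)
        k,l,st,ce=cv2.connectedComponentsWithStats(m)
        for i in range(1,k):
            if st[i,4]>40:
                ys,xs=np.where(l==i); r=cv2.minAreaRect(np.c_[xs,ys].astype(np.float32)); b=cv2.boxPoints(r)
                print(c,st[i],np.round(b,1).tolist()); 
                if n=="top" and 150<ce[i][1]<230: print([np.round(onz(n,p,.062),3).tolist() for p in b], [np.round(onz(n,p,.012),3).tolist() for p in b])
im=cv2.imread("pics/top0.png")[100:230,220:440]
cv2.imwrite("pics/topc.png",cv2.resize(im,None,fx=3.6,fy=3.6,interpolation=cv2.INTER_CUBIC))
E
```

```text
top cam [ 0.40448204 -0.01938414  1.30064727]
orange [333  94  10  13  51] [[331.6000061035156, 97.5999984741211], [338.6000061035156, 93.4000015258789], [344.6000061035156, 103.30000305175781], [337.5, 107.5]]
orange [350  94  13  12 126] [[350.0, 94.0], [362.0, 94.0], [362.0, 105.0], [350.0, 105.0]]
orange [279  96  14  12  72] [[277.0, 102.0], [285.0, 94.0], [293.5, 102.5], [285.5, 110.5]]
orange [297  96  13  12 129] [[297.0, 96.0], [309.0, 96.0], [309.0, 107.0], [297.0, 107.0]]
orange [ 54 185  11  10  83] [[54.0, 185.0], [64.0, 185.0], [64.0, 194.0], [54.0, 194.0]]
[[0.681, 0.814, 0.062], [0.68, 0.782, 0.062], [0.652, 0.78, 0.062], [0.653, 0.812, 0.062]] [[0.692, 0.848, 0.012], [0.691, 0.814, 0.012], [0.662, 0.812, 0.012], [0.663, 0.845, 0.012]]
orange [234 202  45   9 140] [[233.5, 205.1999969482422], [234.0, 201.6999969482422], [278.1000061035156, 208.0], [277.6000061035156, 211.5]]
[[0.603, 0.263, 0.062], [0.613, 0.261, 0.062], [0.591, 0.132, 0.062], [0.581, 0.134, 0.062]] [[0.611, 0.274, 0.012], [0.622, 0.273, 0.012], [0.599, 0.139, 0.012], [0.588, 0.14, 0.012]]
blue [386 207  44  12 121] [[385.70001220703125, 216.60000610351562], [428.70001220703125, 206.6999969482422], [429.29998779296875, 209.39999389648438], [386.29998779296875, 219.3000030517578]]
[[0.557, -0.177, 0.062], [0.582, -0.303, 0.062], [0.574, -0.304, 0.062], [0.549, -0.178, 0.062]] [[0.563, -0.183, 0.012], [0.589, -0.314, 0.012], [0.58, -0.315, 0.012], [0.555, -0.185, 0.012]]
side cam [0.42424932 0.68669986 0.9172753 ]
orange [303 233  23  42 159] [[301.29998779296875, 273.1000061035156], [322.8999938964844, 232.39999389648438], [326.1000061035156, 234.10000610351562], [304.6000061035156, 274.79998779296875]]
blue [ 361    0   81   27 1691] [[361.0, 0.0], [441.0, 0.0], [441.0, 26.0], [361.0, 26.0]]
```

View pics/topc.png

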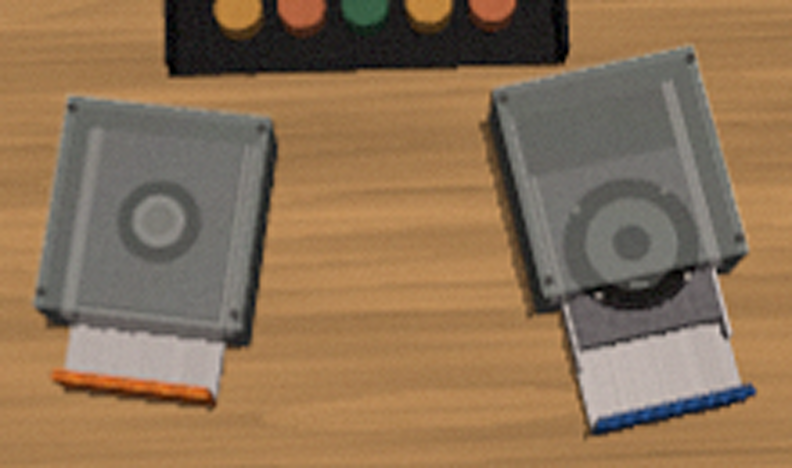

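```bash
cat >> h.py <<'E'
from scipy.spatial.transform import Rotation as Ro
def shift(X):
    s=arm.get_state();R=Ro.from_euler("xyz",s["ee_rot"]).as_matrix()
    return np.round(R.T@(np.array(X)-s["eef_pos"]),4)
def c2(p): return (p[0]/3.6+220,p[1]/3.6+100)
E
python3 - <<'E'
from h import *
for n,cs in {"tw":[(75,100),(270,122),(243,340),(40,306)],"wo":[(493,92),(690,50),(742,252),(548,308)]}.items():
    P=[onz("top",c2(c),.08)[:2] for c in cs]; print(n,np.round(P,3).tolist(),"c",np.mean(P,0).round(4))
    for a,b in((0,1),(1,2),(2,3),(3,0)):
        d=P[b]-P[a]; print(np.round(np.linalg.norm(d),3),round(np.arctan2(d[1],d[0]),3))
print(onz("top",(192,250),.06),onz("top",(466,275),.02),onz("top",(463,215),.01))
print(shift([.5165,-.2502,.226]))
E
```

```text
tw [[0.832, 0.239], [0.807, 0.079], [0.627, 0.103], [0.66, 0.266]] c [0.7313 0.1718]
0.162 -1.723
0.182 3.008
0.166 1.372
0.174 -0.155
wo [[0.827, -0.104], [0.858, -0.268], [0.686, -0.299], [0.645, -0.141]] c [ 0.754  -0.2028]
0.167 -1.382
0.174 -2.965
0.163 1.825
0.185 0.197
[0.47661239 0.38279501 0.06      ] [ 0.38295203 -0.40809668  0.02      ] [ 0.5604832  -0.41628822  0.01      ]
[3.102e-01 4.434e-01 1.000e-04]
```

```bash
python3 -m handwheel '[[[0,0.02,0.03,0,2.4],[0,0.045,0.065,0,2.4],[0,0.07,0.1,0,2.4],[0,0.095,0.135,0,2.4],[0,0.12,0.17,0,2.4],[0,0.145,0.205,0,2.4],[0,0.17,0.24,0,2.4],[0,0.195,0.275,0,2.4],[0,0.22,0.31,0,2.4],[0,0.245,0.345,0,2.4],[0,0.27,0.38,0,2.4],[0,0.29,0.415,0,2.4],[0,0.305,0.435,0,2.4],[0,0.31,0.443,0,2.4],[0,0.31,0.443,0,2.4],[0,0.31,0.443,0,2.4],[0,0.31,0.443,0.0,2.4]]]' 10
python3 - <<'E'
from h import *
cv2.imwrite("pics/w1.png",grab_frame("wrist"));s=arm.get_state();print(s["eef_pos"],s["ee_rot"],s["width"])
im=cv2.imread("pics/w1.png");m=mask(im,"blue");k,l,st,ce=cv2.connectedComponentsWithStats(m)
for i in range(1,k):
    if st[i,4]>200:
        ys,xs=np.where(l==i);b=cv2.boxPoints(cv2.minAreaRect(np.c_[xs,ys].astype(np.float32)))
        print(st[i]);[print(np.round(p,0),onz("wrist",p,.062).round(4)) for p in b]
E
```

```text
t: 1.52
eef_pos: [0.5155, -0.2509, 0.2258]
ee_rot: [-3.141, -0.002, 1.765]
force: [-0.4, -1.0, 0.3]
width: 0.0003
[ 0.51536898 -0.25118699  0.22595841] [-3.14091344e+00 -1.64954271e-03  1.76465845e+00] 0.00030781544343054507
[258 222 122   8 953]
[258. 222.] [ 0.5745 -0.3031  0.062 ]
[379. 222.] [ 0.5504 -0.1795  0.062 ]
[379. 229.] [ 0.5581 -0.1776  0.062 ]
[258. 229.] [ 0.5823 -0.3021  0.062 ]
```

View pics/w1.png

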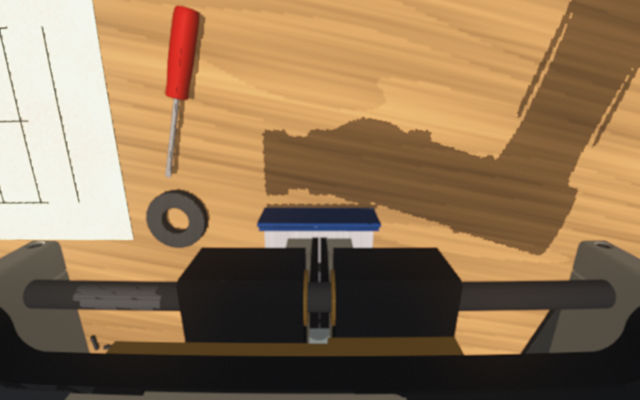

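```bash
python3 -m handwheel '[[[0,0,0,0.03,0],[0,0,0,0.06,0],[0,0,0,0.09,0],[0,0,0,0.12,0],[0,0,0,0.15,0],[0,0,0,0.175,0],[0,0,0,0.19,0],[0,0,0,0.19,0],[0,0,0.01,0.19,0],[0,0,0.02,0.19,0],[0,0,0.03,0.19,0],[0,0,0.036,0.19,0],[0,0,0.042,0.19,0],[0,0,0.048,0.19,0],[0,0,0.054,0.19,0],[0,0,0.06,0.19,0],[0,0,0.06,0.19,0]]]'
python3 - <<'E'
from h import *
cv2.imwrite("pics/t2.png",cv2.resize(grab_frame("top")[100:230,220:440],None,fx=3.6,fy=3.6))
print(arm.get_state()["force"])
E
```

```text
t: 2.98
eef_pos: [0.5757, -0.2391, 0.036]
ee_rot: [3.141, -0.001, 1.765]
force: [0.4, 0.4, 0.1]
width: 0.0005
[ 0.56629562  0.0115335  -0.20737895]
```

View pics/t2.png

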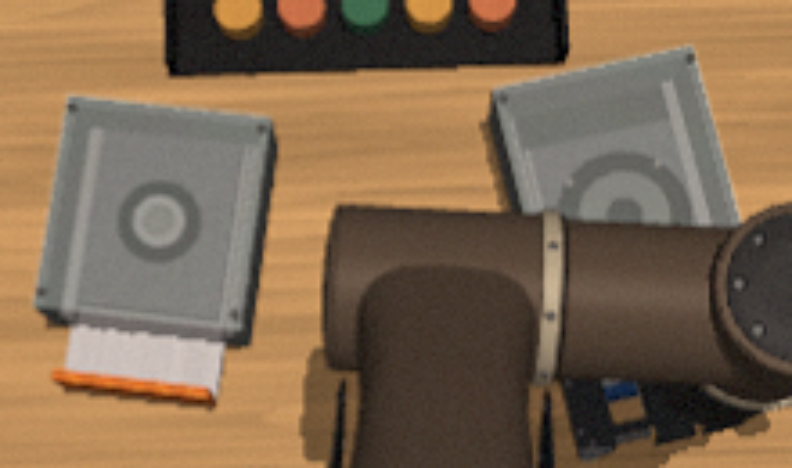

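```bash
python3 -m handwheel '[[[0,0,0.004,0,0],[0,0,0.008,0,0],[0,0,0.012,0,0],[0,0,0.016,0,0],[0,0,0.02,0,0],[0,0,0.022,0,0],[0,0,0.023,0,0],[0,0,0.024,0,0]]]'
python3 -m handwheel '[[[0,0,0.001,0,0],[0,0,0.002,0,0]]]'
```

```text
t: 3.7
eef_pos: [0.5987, -0.2343, 0.0357]
ee_rot: [3.141, -0.002, 1.765]
force: [-2.4, 0.2, 0.1]
width: 0.0007
t: 3.87
eef_pos: [0.6007, -0.2339, 0.0357]
ee_rot: [3.141, -0.002, 1.765]
force: [-2.8, 0.1, 0.2]
width: 0.0007
```

```bash
python3 -m handwheel '[[[0,0,0.001,0,0],[0,0,0.002,0,0]]]'
python3 -m handwheel '[[[0,0,0.001,0,0],[0,0,0.002,0,0]]]'
python3 -m handwheel '[[[0,0,0.001,0,0],[0,0,0.002,0,0]]]'
```

```text
t: 4.03
eef_pos: [0.6026, -0.2336, 0.0357]
ee_rot: [3.142, -0.002, 1.765]
force: [-3.4, -0.8, 0.0]
width: 0.0004
t: 4.2
eef_pos: [0.6046, -0.2332, 0.0357]
ee_rot: [3.142, -0.002, 1.765]
force: [-1.6, 0.2, -0.0]
width: 0.0008
t: 4.37
eef_pos: [0.6067, -0.2328, 0.0357]
ee_rot: [3.142, -0.002, 1.765]
force: [-2.7, -0.8, 0.9]
width: 0.0004
```

```bash
python3 -m handwheel '[[[0,0,0.001,0,0],[0,0,0.002,0,0]]]'
python3 -m handwheel '[[[0,0,0.001,0,0],[0,0,0.002,0,0]]]'|grep -E "force|pos"
python3 - <<'E'
from h import *
cv2.imwrite("pics/s3.png",cv2.resize(grab_frame("side")[90:190,250:400],None,fx=5,fy=5))
E
```

```text
t: 4.53
eef_pos: [0.6076, -0.2326, 0.0357]
ee_rot: [-3.139, -0.002, 1.765]
force: [-8.9, -2.0, 5.5]
width: 0.0004
eef_pos: [0.6075, -0.2325, 0.0357]
force: [-11.2, -2.6, 8.0]
```

View pics/s3.png

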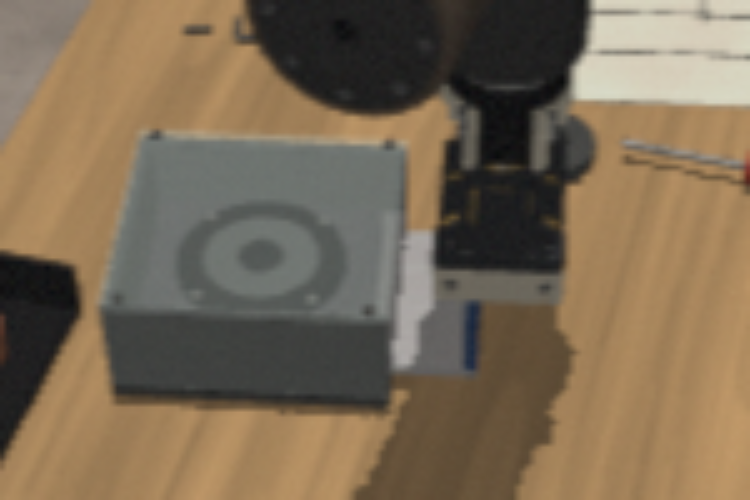

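```bash
python3 -m handwheel '[[[0,0,0.002,0,0],[0,0,0.003,0,0],[0,0,0.003,0,0]]]'
python3 -m handwheel '[[[0,0,-0.005,0,0],[0,0,-0.015,0,0],[0,0,-0.03,0,0],[0,0,-0.045,0,0],[0,0,-0.05,0,0],[0,0,-0.05,0,0]]]'
python3 -m handwheel '[[[0,0,0,-0.03,0],[0,0,0,-0.06,0],[0,0,0,-0.09,0],[0,0,0,-0.12,0],[0,0,0,-0.14,0],[0,0,0,-0.15,0],[0,0,0,-0.15,0]]]'
python3 - <<'E'
from h import *
print(shift([.64,.14,.185]))
im=grab_frame("wrist");cv2.imwrite("pics/w4.png",im)
im=grab_frame("top");cv2.imwrite("pics/t4.png",im)
E
```

```text
t: 5.0
eef_pos: [0.6074, -0.2325, 0.0358]
ee_rot: [-3.13, -0.004, 1.764]
force: [-12.1, -1.1, 8.7]
width: 0.0009
t: 5.5
eef_pos: [0.5578, -0.2423, 0.0368]
ee_rot: [-3.131, -0.004, 1.763]
force: [1.1, -0.5, -0.0]
width: 0.0003
t: 6.08
eef_pos: [0.5616, -0.2428, 0.1897]
ee_rot: [-3.136, -0.001, 1.764]
force: [0.2, 0.1, 0.6]
width: 0.0005
[0.3606 0.1504 0.0044]
```

View pics/w4.png

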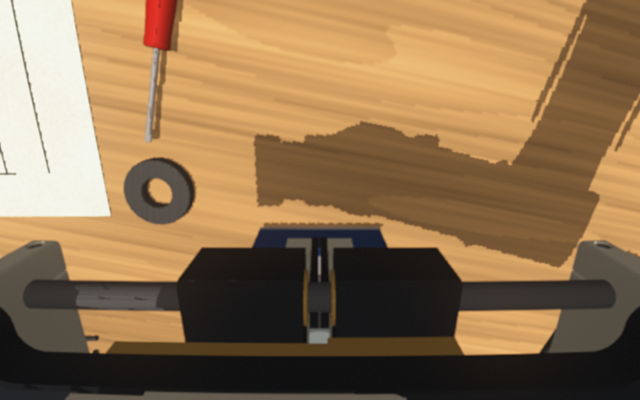

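Run:
```python
from h import *
print(shift([.54,.208,.2]))
```

```text
[ 0.4458  0.0667 -0.0127]
```

```bash
python3 -m handwheel '[[[0,0.025,0.005,-0.01,3],[0,0.055,0.01,-0.01,6],[0,0.085,0.013,-0.01,9],[0,0.115,0.018,-0.01,12],[0,0.145,0.022,-0.01,15],[0,0.175,0.026,-0.01,18],[0,0.205,0.03,-0.01,20.5],[0,0.235,0.035,-0.01,20.5],[0,0.265,0.04,-0.01,20.5],[0,0.295,0.045,-0.01,20.5],[0,0.325,0.05,-0.01,20.5],[0,0.355,0.054,-0.01,20.5],[0,0.385,0.058,-0.01,20.5],[0,0.415,0.062,-0.01,20.5],[0,0.435,0.066,-0.012,20.5],[0,0.446,0.067,-0.013,20.5],[0,0.446,0.067,-0.013,20.5],[0,0.446,0.067,-0.013,20.5]]]'
python3 - <<'E'
from h import *
s=arm.get_state();print(s["eef_pos"],s["ee_rot"])
im=grab_frame("wrist");cv2.imwrite("pics/w5.png",im)
m=mask(im,"orange");k,l,st,ce=cv2.connectedComponentsWithStats(m)
for i in range(1,k):
    if st[i,4]>200:
        ys,xs=np.where(l==i);b=cv2.boxPoints(cv2.minAreaRect(np.c_[xs,ys].astype(np.float32)))
        print(st[i]);[print(np.round(p,0),onz("wrist",p,.062).round(4)) for p in b]
t=grab_frame("top");cv2.imwrite("pics/t5.png",cv2.resize(t[100:230,220:440],None,fx=3.6,fy=3.6))
m=mask(t,"blue");k,l,st,ce=cv2.connectedComponentsWithStats(m)
for i in range(1,k):
    if st[i,4]>40:
        ys,xs=np.where(l==i);b=cv2.boxPoints(cv2.minAreaRect(np.c_[xs,ys].astype(np.float32)));print(st[i]);[print(onz("top",p,.062).round(4)) for p in b]
E
```

```text
t: 7.68
eef_pos: [0.5396, 0.2083, 0.1989]
ee_rot: [-3.129, 0.001, 1.406]
force: [-0.5, -0.1, 0.2]
width: 0.0005
[0.53963853 0.20831238 0.19886834] [-3.12923940e+00  1.47191355e-03  1.40639666e+00]
[ 252  225  134   24 2105]
[252. 226.] [0.5683 0.1384 0.062 ]
[385. 225.] [0.5878 0.264  0.062 ]
[385. 247.] [0.611  0.2618 0.062 ]
[252. 248.] [0.591  0.1333 0.062 ]
[382 189  43  12 122]
[ 0.6124 -0.1674  0.062 ]
[ 0.6368 -0.2914  0.062 ]
[ 0.6287 -0.2927  0.062 ]
[ 0.6044 -0.1688  0.062 ]
```

View pics/w5.png

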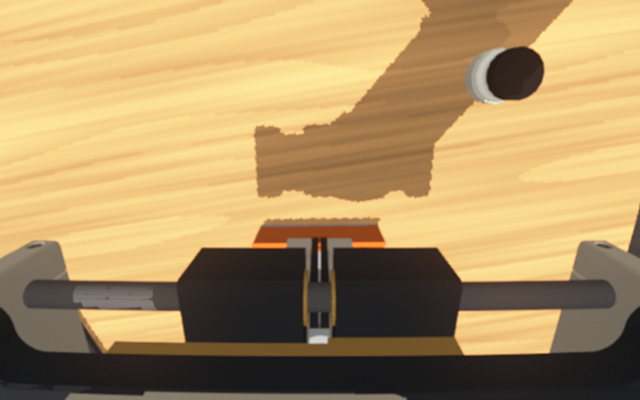

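View pics/t5.png

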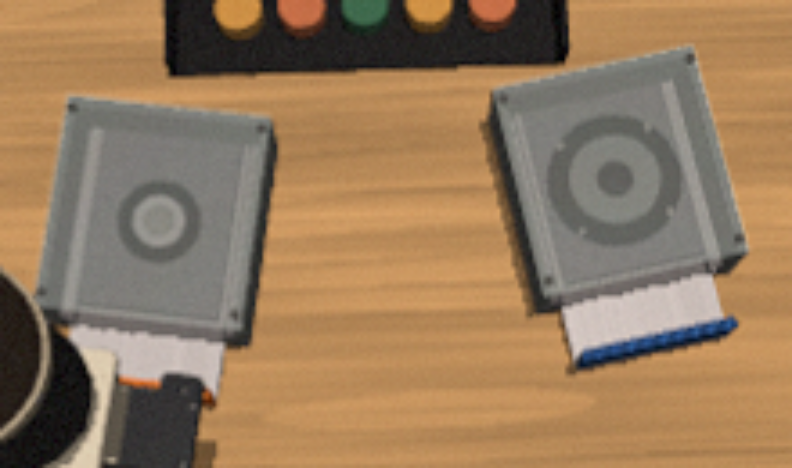

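Run:
```python
from h import *
print(shift([.6245,.1936,.18]),shift([.6245,.1936,.036]))
```

```text
[0.0004 0.0859 0.0184] [0.0005 0.0876 0.1624]
```

```bash
python3 -m handwheel '[[[0,0,0.02,0,0],[0,0,0.05,0,0],[0,0,0.075,0,0],[0,0,0.086,0,0],[0,0,0.086,0.018,0],[0,0,0.086,0.045,0],[0,0,0.086,0.07,0],[0,0,0.0865,0.085,0],[0,0,0.0865,0.085,0],[0,0,0.0865,0.085,0]]]'
python3 - <<'E'
from h import *
print(shift([.6245,.1936,.036]))
im=grab_frame("wrist");cv2.imwrite("pics/w6.png",im)
t=grab_frame("side");cv2.imwrite("pics/s6.png",cv2.resize(t[150:300,200:400],None,fx=4,fy=4))
E
```

```text
t: 8.62
eef_pos: [0.6238, 0.192, 0.1129]
ee_rot: [-3.128, 0.003, 1.404]
force: [0.4, -0.9, 0.4]
width: 0.0007
[0.0019 0.0014 0.0769]
```

View pics/w6.png

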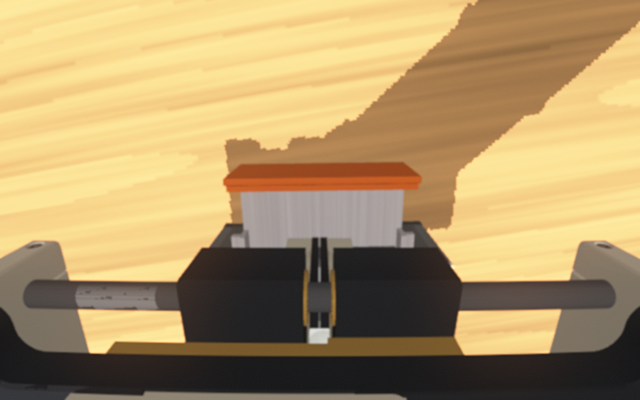

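View pics/s6.png

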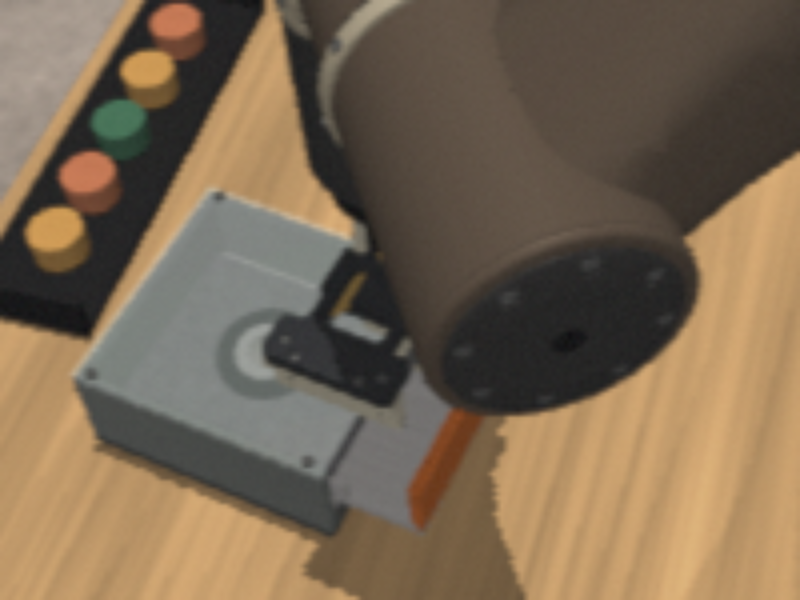

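Run:
```python
from h import *
im=cv2.imread("pics/w6.png");m=mask(im,"orange")
P=[]
for c in (235,320,405):
    r=np.where(m[:,c])[0].max()+.5; X=onz("wrist",(c,r),.062); P.append(X); print(c,r,X.round(4),shift(X))
d=P[2]-P[0]; print(np.arctan2(d[1],d[0])-np.pi/2)
```

```text
235 192.5 [0.598  0.1418 0.062 ] [-0.055  -0.0177  0.0531]
320 189.5 [0.6053 0.1978 0.062 ] [ 0.0015 -0.0197  0.0531]
405 190.5 [0.6153 0.2533 0.062 ] [ 0.0579 -0.019   0.0531]
-0.1545298499201735
```

```bash
python3 -m handwheel '[[[0,0.001,0.003,0.01,0],[0,0.001,0.003,0.025,0],[0,0.001,0.003,0.04,0],[0,0.001,0.003,0.055,0],[0,0.001,0.003,0.068,0],[0,0.001,0.003,0.076,0],[0,0.001,0.003,0.076,0],[0,0.001,0.003,0.076,0]]]'
```

```text
t: 9.38
eef_pos: [0.6277, 0.1937, 0.0391]
ee_rot: [-3.132, 0.0, 1.405]
force: [0.6, -1.1, 1.1]
width: 0.0005
```

```bash
python3 -m handwheel '[[[0,0,-0.005,0.002,0],[0,0,-0.008,0.002,0],[0,0,-0.011,0.002,0],[0,0,-0.014,0.002,0],[0,0,-0.017,0.002,0],[0,0,-0.02,0.002,0],[0,0,-0.024,0.002,0],[0,0,-0.028,0.002,0],[0,0,-0.032,0.002,0],[0,0,-0.036,0.002,0],[0,0,-0.04,0.002,0],[0,0,-0.044,0.002,0],[0,0,-0.048,0.002,0],[0,0,-0.05,0.002,0],[0,0,-0.05,0.002,0]]]'
python3 - <<'E'
from h import *
im=grab_frame("wrist");cv2.imwrite("pics/w7.png",im)
t=grab_frame("side");cv2.imwrite("pics/s7.png",cv2.resize(t[150:300,200:400],None,fx=4,fy=4))
E
```

```text
t: 10.63
eef_pos: [0.5775, 0.2021, 0.0375]
ee_rot: [-3.131, 0.0, 1.405]
force: [0.5, 0.5, 0.4]
width: -0.0001
```

View pics/w7.png

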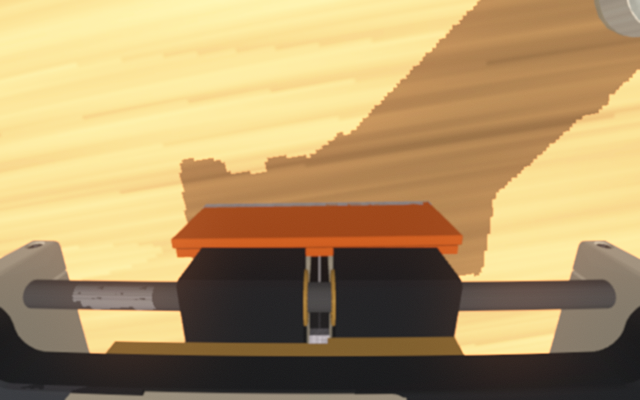

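View pics/s7.png

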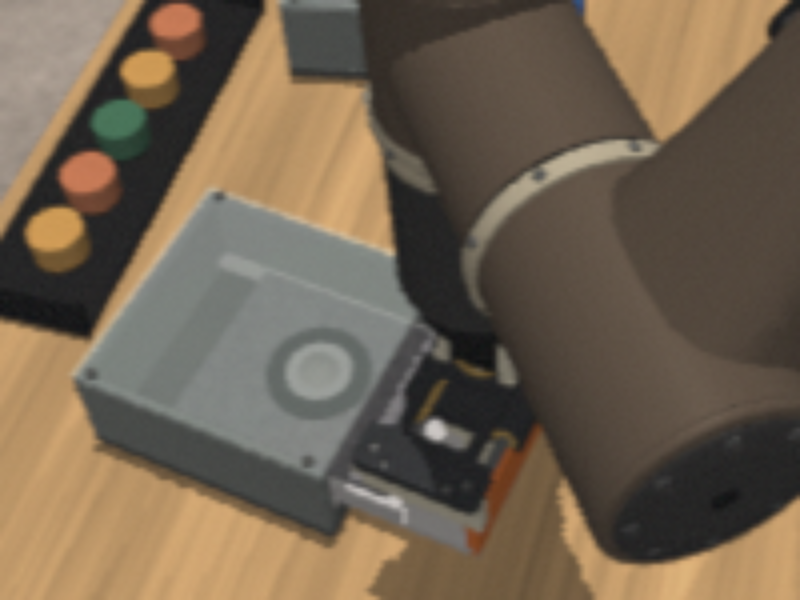

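```bash
python3 -m handwheel '[[[0,0,-0.003,0,0],[0,0,-0.007,0,0],[0,0,-0.011,0,0],[0,0,-0.015,0,0],[0,0,-0.02,0,0],[0,0,-0.025,0.0,0],[0,0,-0.03,0,0],[0,0,-0.035,0,0],[0,0,-0.04,0,0],[0,0,-0.045,0,0],[0,0,-0.05,0,0],[0,0,-0.055,0,0],[0,0,-0.06,0,0],[0,0,-0.065,0,0],[0,0,-0.07,0,0],[0,0,-0.074,0,0],[0,0,-0.077,0,0],[0,0,-0.079,0,0],[0,0,-0.08,0,0]]]'
python3 -m handwheel '[[[0,0,-0.001,0,0],[0,0,-0.002,0,0],[0,0,-0.003,0,0],[0,0,-0.004,0,0]]]'
```

```text
t: 12.32
eef_pos: [0.4984, 0.2153, 0.0382]
ee_rot: [-3.13, 0.001, 1.405]
force: [3.3, -2.3, -1.0]
width: 0.0006
t: 12.65
eef_pos: [0.4945, 0.2159, 0.0382]
ee_rot: [-3.13, 0.001, 1.405]
force: [2.3, -2.0, -1.3]
width: 0.0006
```

```bash
for i in 1; do python3 -m handwheel '[[[0,0,-0.001,0,0],[0,0,-0.002,0,0],[0,0,-0.003,0,0]]]'; done
python3 -m handwheel '[[[0,0,-0.001,0,0],[0,0,-0.002,0,0]]]'
python3 -m handwheel '[[[0,0,-0.001,0,0],[0,0,-0.002,0,0]]]'
python3 -m handwheel '[[[0,0,-0.001,0,0],[0,0,-0.002,0,0]]]'
```

```text
t: 12.9
eef_pos: [0.4914, 0.2164, 0.0382]
ee_rot: [-3.13, 0.001, 1.405]
force: [3.0, -2.7, -1.0]
width: 0.0004
t: 13.07
eef_pos: [0.4893, 0.2167, 0.0382]
ee_rot: [-3.13, 0.001, 1.405]
force: [2.7, -1.7, -1.4]
width: 0.0005
t: 13.23
eef_pos: [0.4872, 0.2171, 0.0382]
ee_rot: [-3.13, 0.001, 1.405]
force: [2.9, -2.1, -1.0]
width: 0.0003
t: 13.4
eef_pos: [0.4868, 0.2172, 0.0383]
ee_rot: [-3.133, 0.0, 1.406]
force: [19.0, -10.5, -12.0]
width: 0.0003
```

```bash
python3 -m handwheel '[[[0,0,-0.001,0,0],[0,0,-0.001,0,0]]]'
python3 -m handwheel '[[[0,0,0.004,0,0],[0,0,0.01,0,0],[0,0,0.018,0,0],[0,0,0.02,0,0],[0,0,0.02,0,0]]]'
python3 -m handwheel '[[[0,0,0.004,-0.015,0],[0,0,0.004,-0.04,0],[0,0,0.004,-0.07,0],[0,0,0.004,-0.1,0],[0,0,0.004,-0.13,0],[0,0,0.004,-0.16,0],[0,0,0.004,-0.17,0],[0,0,0.004,-0.17,0]]]'
python3 -m handwheel '[[[0,-0.02,-0.01,0,0],[0,-0.05,-0.02,0,0],[0,-0.08,-0.03,0,0],[0,-0.11,-0.04,0,0],[0,-0.14,-0.05,0,0],[0,-0.17,-0.05,0,0],[0,-0.2,-0.05,0,0],[0,-0.22,-0.05,0,0],[0,-0.22,-0.05,0,0]]]'
python3 - <<'E'
from h import *
t=grab_frame("top");cv2.imwrite("pics/t8.png",cv2.resize(t[100:230,220:440],None,fx=3.6,fy=3.6));cv2.imwrite("pics/t8f.png",t)
t=grab_frame("side");cv2.imwrite("pics/s8.png",t)
E
```

```text
t: 13.57
eef_pos: [0.4869, 0.2172, 0.0383]
ee_rot: [-3.135, 0.0, 1.406]
force: [9.7, -5.1, -7.0]
width: 0.0004
t: 13.98
eef_pos: [0.5074, 0.214, 0.0381]
ee_rot: [-3.135, 0.0, 1.406]
force: [0.0, -0.1, -0.6]
width: 0.0006
t: 14.65
eef_pos: [0.5137, 0.2141, 0.2115]
ee_rot: [-3.139, -0.004, 1.406]
force: [-0.5, -0.3, 0.4]
width: 0.0004
t: 15.4
eef_pos: [0.4264, 0.0027, 0.2097]
ee_rot: [-3.137, -0.004, 1.404]
force: [-0.7, -0.4, 0.4]
width: 0.0005
```

View pics/t8.png

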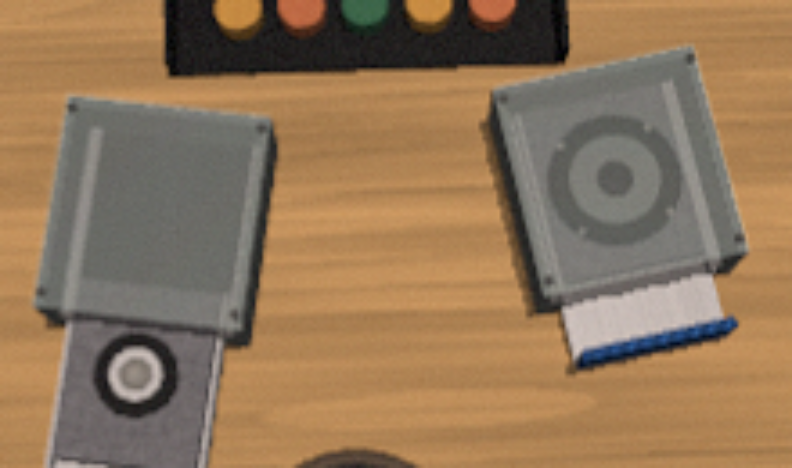

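View pics/s8.png

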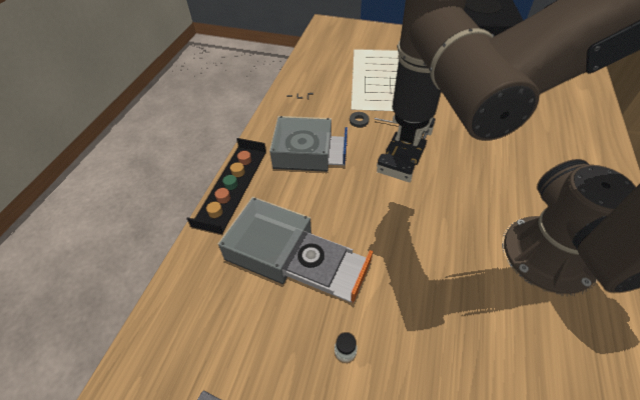

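Run:
```python
from h import *
im=cv2.imread("pics/t8f.png");A=[.597,.1975]
for c in("orange","blue"):
    m=mask(im,c);k,l,st,ce=cv2.connectedComponentsWithStats(m)
    for i in range(1,k):
        if st[i,4]>60 and 185<ce[i][1]<300 and ce[i][0]>100:
            ys,xs=np.where(l==i);b=cv2.boxPoints(cv2.minAreaRect(np.c_[xs,ys].astype(np.float32)))
            C=np.mean([onz("top",p,.062) for p in b],0);print(c,st[i],C.round(4), np.hypot(*(C[:2]-([.597,.1975] if c=="orange" else [.5655,-.2405]))).round(4))
r=lambda p:p
p=(133/3.6+220,374/3.6+100);print("tweeter",onz("top",p,.053))
```

```text
orange [227 247  43   8 141] [0.4692 0.2205 0.062 ] 0.1299
blue [382 189  43  12 121] [ 0.6206 -0.2301  0.062 ] 0.0561
tweeter [0.60641182 0.19566782 0.053     ]
```

```bash
python3 -c "
from station import arm
print(arm.get_state()['force'],arm.job_done())"
```

```text
the job is handed in; nothing more can be done
[-0.40724615  0.19126078 -0.98072631] None
```

I pushed the woofer tray home and then drew the tweeter tray out to its stop. The job was handed in after about 15.5 s, with the arm clear of everything.

- **Woofer tray:** I pushed the front of the blue lip with the shut fingertips. It moved 56 mm, then the force jumped from about 3 N to about 12 N with no more motion. In the top picture the woofer sits centred in its case. My early estimate of how far out the tray stood was about 50 mm, from rough case corners. The force jump at the stop and the later picture both support 56 mm.
- **Tweeter tray:** I lowered the shut fingertips into the slot behind the orange lip and drew it out. The force jumped from about 3 N to about 25 N at the stop. The top picture puts the lip's travel at 129.9 mm, against the full 130 mm.
- **Drivers and other items:** The tweeter appears seated in its foam, about 139 mm behind the lip. In the side picture the screw jar and magnet stand where they were; the arm partly hides the screwdriver there. The fingers stayed shut, so neither lip was pinched.

No check failed. The tool tilted by up to about 0.7° during the moves, with no visible effect.

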